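# Clip the pool-car key back on the key bar

## Task

Put the pool-car key back on the key stand: lift it out of the desk caddy and clip its snap hook onto the bar, in the free stretch between the two keys already hanging there, pressing it down onto the bar without forcing it until the sprung gate flicks shut behind the bar. With the gate shut, draw the hook gently back up against the bar to feel that the gate holds, then let the key down and leave it hanging still with the bar up in the crown of the hook; do not disturb the other keys or the things on the desk.

Things in the scene. Friction and masses are not known exactly. Their poses are not given: they have to be found in the camera images.
- car_key: The pool-car key: flat 12 mm thick aluminium snap hook fixed rigidly on a black fob (42 x 12 x 46 mm), 135 mm tall, 0.14 kg, standing upright in a caddy slot (30 mm deep in it, 2 to 4 mm play). Origin: centre of the fob's underside; z up, x towards the nose (the side where the bar enters), y through the thickness. Spine x -20..-11, z 46..100 mm; foot of the hook z 46..55 mm.
- grip_top (a point): Centre of the hook's top face, 135 mm above the key's origin, axes as the key. The hook's solid back here (32 mm along x, 12 mm along y, 21 mm high, over the inside of the crown at 111 mm) is the place to grip, from above, across y.
- crown (a point): Point of the car key where the bar's centre lies when seated up in the crown: 107 mm above the key's origin, at its x = y = 0, axes as the key.
- nose_tip (a point): Lowest point of the hook's rounded nose: 80 mm above the key's origin, at x = 15.5 mm (nose 9 mm wide), axes as the key. Below it, between 55 and 80 mm above the origin, the hook is open towards +x: the 8 mm bar is brought in there, moving the hook sideways along +x, until it lies below the gate; then the hook goes down over it.
- gate (a joint): Sprung gate, rad: 0 shut, 1.25 fully in. Steel tongue 20 mm long, pinned at x -11, z 79 mm of the key, sloping up to the nose (x 9, z 84). It opens only inwards (up), taking 5 to 10 N on the bar, which must meet it at x -4..5 mm (nearer the spine it jams). It flicks shut when the bar is 4 mm or less from its seat; its upper side is then 19 to 21 mm of travel from the bar.
- key_stand: The key stand, fixed to the desk: dark steel foot 110 x 320 x 14 mm and, at y = -140 and 140 mm, two steel posts 42 mm behind the middle (+x), up to 184 mm, each with a short springy arm forward to the bar. The bar is straight steel, 8 mm in diameter, along y over the foot's middle, its axis 172 mm above the desk; it gives 0.1 mm per N up or down. Origin under the middle of the foot; z up.
- bar_mid (a point): Middle of the bar's axis, 172 mm above the desk, axes as the stand. The free stretch of the bar lies about it.
- key_left: Another key on a similar hook, already hanging from the bar about 90 mm from its middle on the stand's +y side; its crown stands 28 mm above the bar's axis and its tag hangs to 107 mm below. Hook 12 mm thick. Origin under its tag. Leave it alone.
- key_right: The same on the stand's -y side. Leave it alone.
- caddy: Wooden desk caddy, fixed, 90 x 120 x 36 mm, with two parallel slots 48 x 16.5 mm and 30 mm deep, long side along its x, centred 33 mm either side of its middle in y. Origin under its middle.
- plain_fob: A car fob without a hook (42 x 12 x 60 mm with a small wire loop to 74 mm), standing in the caddy's other slot. Leave it alone.
- spectacles: Folded black spectacles on the desk, about 130 x 25 x 43 mm; leave alone.
- stapler: Stapler, 135 x 34 x 55 mm, on the desk; leave alone.
- mug: White mug, 82 mm across, 95 mm tall; leave alone.
- mouse: Grey computer mouse, 100 x 58 x 34 mm; leave alone.
- tape_dispenser: Black tape dispenser, 130 x 55 x 87 mm; leave alone.
Mind the look-alikes: they are no part of the job. What is shaped like the car_key but blue or orange is not meant.

How it is judged (in metres and radians):
On the way, in this order (a step that is already met when the one before it is completed fails the run):
1. the gate has flicked shut with the bar inside the hook, between the two other keys (value of joint gate below 0.12 rad and z of crown in the frame of bar_mid between -0.004 and 0.023 m and x of crown in the frame of bar_mid between -0.011 and 0.011 m and y of crown in the frame of bar_mid between -0.07 and 0.07 m), for 0.1 s.
2. the hook has been drawn up so that the shut gate bears on the bar with at least 2 N (value of joint gate below 0.12 rad and contact force between car_key and key_stand above 2 N and z of crown in the frame of bar_mid between 0.013 and 0.025 m), for 0.1 s.
At the end, for the whole second after the job is handed in: The car key hangs from the bar within 70 mm of the bar's middle, the bar seated in the hook's crown (within 4 mm in height, 6 mm across), the gate shut (below 0.12 rad), the key hanging upright within 20 degrees and still (below 50 mm/s) (value of joint gate below 0.12 rad and z of crown in the frame of bar_mid between -0.004 and 0.004 m and x of crown in the frame of bar_mid between -0.006 and 0.006 m and y of crown in the frame of bar_mid between -0.07 and 0.07 m and angle between car_key's own z axis and vertical below 0.35 rad and linear speed of car_key below 0.05 m/s); the robot touches nothing.
It fails at once if the hook is forced on the bar (more than 20 N) (contact force between car_key and key_stand above 20 N).
It fails at once if a hanging key is disturbed (moved over 20 mm) (distance of any of key_left, key_right from where it was at the start of the episode above 0.02 m).
It fails at once if another thing on the desk is moved over 15 mm (distance of any of plain_fob, spectacles, stapler, mug, mouse, tape_dispenser from where it was at the start of the episode above 0.015 m).
It also fails if it takes over 72 s, if anything falls off the work surface, if the arm or the gripper's body presses on something with over 40 N, if the wrist force passes 120 N, or if a joint passes its speed limit or range.

## Robot

A 7-joint arm with a two-finger parallel gripper is mounted at the origin on the work surface. World frame = base frame: x ahead of the robot, y to its left, z up, the work surface at z = 0. Lengths are in m, angles in degrees, forces in N, time in s.
With the tool pointing down it reaches from about 0.4 to 0.75 m from the base axis. Payload 19.5 kg.
Tool frame: the origin (TCP) lies midway between the tips of the shut fingers; the grasp point (between the pads) lies 19 mm behind it; z points along the fingers, y is the line along which they close (so a half turn about z gives the same grasp; the last joint's range is limited). The gripper opens to 85 mm and grips with 20 to 120 N. Pads are 22 mm wide; open, the fingers measure 114 mm over their backs; the gripper's body (76 mm by 85 mm) begins 54 mm behind the grasp point. The pads swing forward as they close: fully open they stand 13 mm farther back than shut.
Start: joints at [-76.072, 40.479, -1.581, 85.061, 1.261, 54.483, -4.326], TCP at [0.162, 0.552, 0.231] pointing down, gripper open.
Joint ranges: [-155.06, 155.06], [-18.47, 123.98], [-90, 86.84], [0, 140.48], [-83.41, 263.41], [0, 116], [-161.91, 161.91]. Speed limits (degrees/s): [108.29, 108.29, 147.25, 147.25, 172.46, 172.46, 172.46].

## Interface

Orientations are given as a 3x3 rotation matrix whose columns are the frame's x, y, z axes.
In Python, from rig import arm, snapshot, camera_info, workorder, look_for gives the robot as it stands.
- The arm moves only by the shell command python3 -m crank 'ROWS' [FORCE]. ROWS is JSON, a list of rows, each a list of 5 numbers: the shift along the tool's x, y, z in m, then the turn about the tool's z in rad, then the closure, from -1 (fully open) to 1 (shut). In form: [[tx, ty, tz, spin, claw], ...]. A call has 1 to 8 rows; each row shifts and turns the commanded pose from where the row before left it, along the tool's axes as they then stand; what a row does not reach is not made up. A row lasts 1/8 s, in which the tool goes at most 62.5 mm and 10.7 degrees, less where a joint would pass 70% of its speed; a pose out of reach is approached as far as the arm can. A call with a gripper value outside its range is refused whole. The fingers move at their own pace and stop on an object; FORCE is the grip in N (left out, the last holds). Time passes only in rows, so rows that do not move let the fingers close. It gives the time, the measured TCP pose, the force, the opening and the grip force at its end, in the units of the state.
- arm.get_obs(): the state, without advancing time (a new reading comes with each control period).
- snapshot(name): name is "scene" or "top" or "wrist"; returns the picture (400x640x3 uint8, red, green, blue); there is no depth.
- camera_info(name): a dict with "fx", "fy", "cx", "cy" (pixels), "world_to_cam" (4x4, takes a point from world to camera coordinates). Camera axes: x right, y down, z forward; pixel columns grow to the right and rows downward; lengths in m; the calibration is good to about 2 mm. A picture is of the moment at which its call begins: read the wrist's pose just before it. camera_info takes no time and is no camera call; for the wrist camera it gives the pose at the moment of the call.
- workorder.close_job(): hands the job in; it is judged then, once.
Trained networks look in the newest picture that a camera, given by its name, has taken for a name from the list of things; names that differ only in an ending like _2 or _b are one class to them, and where a whole thing is asked for, a point or a joint stands for the part that bears it (a point fixed in the world has none). Each returns a list of dicts, best first, with "score" (0 to 1); they miss things now and then, are a little off and sometimes report something else, mostly with a low value. They report only what shows in the picture. A call takes as long as a camera call. They do not tell look-alikes from the thing itself.
- look_for(name, camera): "centre" ([row, column] in pixels, amid what is visible of it).
The state is a dict: "clock": time; "q": joint angles; "dq": joint speeds; "joint_torque": joint torques, N m; "position": TCP position; "eef_rot": TCP orientation; "wrist_force": force on the tool from outside, world axes, zero at the start; "moment": the same for the moment, N m; "opening": opening from 0.0 (shut) to 1.0 (fully open); "gripper_force": force on a finger pad.
Only numpy, scipy, OpenCV 4.12 (cv2) and the standard library are available. Lean on these libraries where they do the work, as an engineer would, in place of code of your own. Each camera call takes 0.05 s, during which the arm holds its last target. There are 200 camera calls.

## Working session

There is one attempt and no reset: what is moved stays moved. The work goes in short steps, Python scripts to look and compute and a shell command to move; the robot and the scene stay as the last step left them, time stands still between calls to the robot, and variables do not carry over. Pictures are saved under pics/ and viewed, at most 11 in all, crops included, and the job is handed in when it is done.

```bash
mkdir -p pics; python3 - <<'E'
from rig import arm,snapshot,camera_info,look_for
import cv2,numpy as np
o=arm.get_obs();print(o['clock'],o['position'],o['eef_rot'],o['wrist_force'],o['opening'])
for c in ['scene','top']:
    im=snapshot(c);cv2.imwrite(f'pics/{c}0.png',im[:,:,::-1])
    i=camera_info(c);print(c,i['fx'],i['cx'],i['cy'],np.round(i['world_to_cam'],3).tolist())
    for n in ['car_key','key_stand','caddy','key_left','plain_fob']:
        print(n,[(np.round(d['centre']).tolist(),round(d['score'],2)) for d in look_for(n,c)][:4])
E
```

```text
0.0 [0.16146008 0.5515763  0.23083683] [[-9.59724429e-01  2.80942905e-01 -3.22000878e-04]
 [ 2.80943090e-01  9.59723825e-01 -1.07715673e-03]
 [ 6.41237142e-06 -1.12423755e-03 -9.99999368e-01]] [ 0.25016146 -0.39165817  0.07597678] 0.9979485315127069
scene 459.8226666144678 318.7089312484704 192.0229027545556 [[0.851, 0.525, 0.015, -0.493], [0.411, -0.648, -0.641, -0.178], [-0.327, 0.552, -0.767, 1.456], [0.0, 0.0, 0.0, 1.0]]
car_key [([222.0, 271.0], 0.86), ([210.0, 231.0], 0.82), ([233.0, 320.0], 0.75), ([235.0, 212.0], 0.7)]
key_stand [([178.0, 328.0], 0.61)]
caddy [([252.0, 271.0], 0.95), ([128.0, 352.0], 0.65)]
key_left [([125.0, 350.0], 0.8)]
plain_fob [([253.0, 265.0], 0.53)]
top 423.25128144424 319.3485041787683 202.00214645193165 [[0.022, -0.999, 0.029, -0.067], [-0.995, -0.024, -0.095, 0.576], [0.096, -0.027, -0.995, 1.062], [0.0, 0.0, 0.0, 1.0]]
car_key [([265.0, 398.0], 0.73), ([179.0, 333.0], 0.55), ([266.0, 360.0], 0.53), ([220.0, 356.0], 0.45)]
key_stand [([214.0, 251.0], 0.55), ([212.0, 241.0], 0.45)]
caddy [([218.0, 364.0], 0.75), ([219.0, 358.0], 0.66), ([286.0, 443.0], 0.42)]
key_left [([205.0, 202.0], 0.6)]
plain_fob [([218.0, 382.0], 0.59)]
```

```bash
ls; python3 -c "
import cv2,numpy as np
a=cv2.imread('pics/scene0.png');b=cv2.imread('pics/top0.png')
print(a.shape)"
```

```text
pics
(400, 640, 3)
```

View pics/scene0.png

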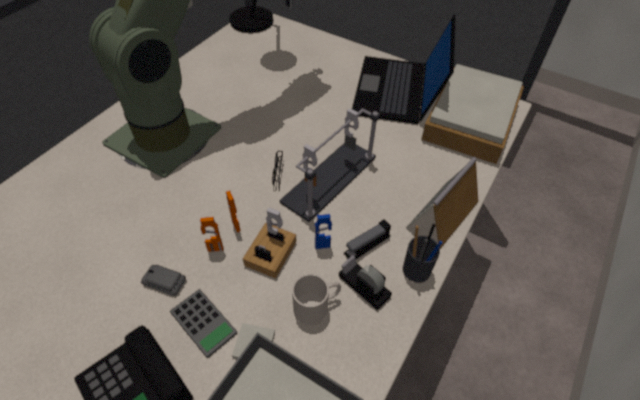

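View pics/top0.png

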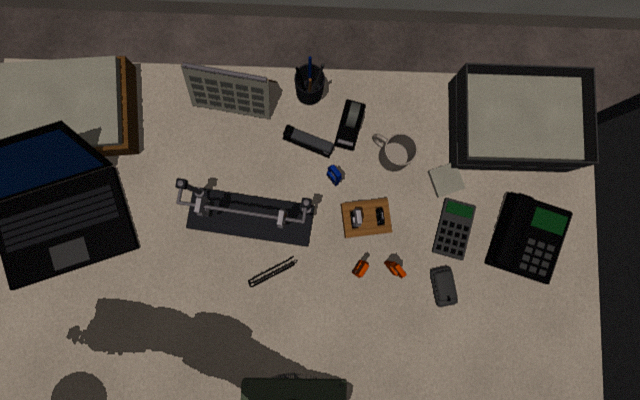

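The grey key in the caddy slot (scene r222 c273, top r217 c357) fits: aluminium hook, black fob, standing in a slot. The blue one (scene r231 c323) and the two orange ones (r233 c211, r210 c232) are look-alikes standing on the desk. I'll confirm this in one enlarged crop.

```bash
python3 -c "
import cv2,numpy as np
a=cv2.imread('pics/scene0.png');b=cv2.imread('pics/top0.png')
g=lambda im:np.uint8(np.clip(255*(im/255.)**.6,0,255))
z=lambda im,k:cv2.resize(g(im),None,fx=k,fy=k,interpolation=cv2.INTER_CUBIC)
A=z(a[200:280,235:305],4);A2=z(a[100:220,270:385],3.2)[:320]
T=z(b[170:245,170:400],3.4)
c=np.zeros((580,800,3),np.uint8);c[:320,:280]=A;c[:320,290:290+A2.shape[1]]=A2[:320];c[325:325+T.shape[0],:T.shape[1]]=T[:255]
cv2.imwrite('pics/crop1.png',c)"
```

```text
(no output)
```

View pics/crop1.png

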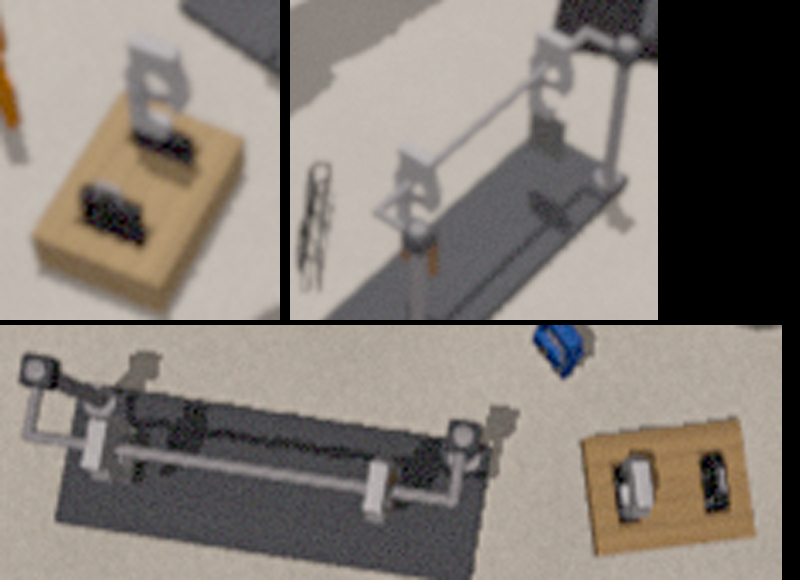

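The crop confirms it: a grey hook on a black fob in the caddy's slot. The spine is on the robot side and the nose points away (+x), as does the stand's post side. Next I'll triangulate from the top view at known heights.

```bash
cat > h.py <<'E'
import numpy as np,cv2
from rig import arm,snapshot,camera_info,look_for
def ray(c,col,row,z,i=None):
    i=i or camera_info(c);M=np.array(i['world_to_cam']);R,t=M[:3,:3],M[:3,3]
    d=R.T@np.array([(col-i['cx'])/i['fx'],(row-i['cy'])/i['fy'],1]);o=-R.T@t
    return o+d*(z-o[2])/d[2]
def proj(c,p,i=None):
    i=i or camera_info(c);q=np.array(i['world_to_cam'])@np.r_[p,1];return np.array([q[0]/q[2]*i['fx']+i['cx'],q[1]/q[2]*i['fy']+i['cy']])
def tool(v):  # world shift -> tool shift
    return np.array(arm.get_obs()['eef_rot']).T@np.array(v)
E
python3 - <<'E'
from h import *
T=lambda x,y,z:ray('top',170+x/3.4-.35,170+(y-325)/3.4-.35,z)
a=T(118,451,.172);b=T(362,486,.172);print('bar',a,b,np.degrees(np.arctan2(*(a-b)[:2])))
p=T(40,370,.184);q=T(463,435,.184);print('posts',p,q,(p+q)/2,np.linalg.norm(p-q),np.degrees(np.arctan2(*(p-q)[:2])))
ang=np.arctan2(*(p-q)[:2]);n=np.array([np.cos(ang),-np.sin(ang),0]);print('mid',(p+q)/2-.042*n)
print('key top',T(641,486,.141),[T(*c,.141)[:2] for c in [(627,459),(648,457),(654,514),(633,517)]])
print('caddy',[T(*c,.036)[:2] for c in [(583,438),(738,419),(754,535),(597,554)]])
o=arm.get_obs();print(camera_info('wrist'))
E
```

```text
bar [0.54716417 0.20527624 0.172     ] [0.52806555 0.04599251 0.172     ] 6.837303525295466
posts [0.59746259 0.25482523 0.184     ] [ 0.56200181 -0.01917747  0.184     ] [0.5797322  0.11782388 0.184     ] 0.2762877985155826 7.374096976681193
mid [0.53807957 0.12321446 0.184     ]
key top [ 0.53429921 -0.1405115   0.141     ] [array([ 0.5524468 , -0.13072993]), array([ 0.55415502, -0.14502772]), array([ 0.5155135 , -0.14959216]), array([ 0.51315632, -0.13535317])]
caddy [array([ 0.57604067, -0.10877938]), array([ 0.59335384, -0.22602148]), array([ 0.5060152 , -0.23867511]), array([ 0.48917539, -0.12073764])]
{'fx': 356.54672679344014, 'fy': 356.54672679344014, 'cx': 324.23085842726425, 'cy': 197.4768855040688, 'world_to_cam': array([[ 2.80366800e-01,  9.59892863e-01,  3.86849897e-04,
        -5.75414213e-01],
       [ 9.13116983e-01, -2.66828668e-01,  3.08252879e-01,
        -4.11298719e-02],
       [ 2.95992961e-01, -8.60706341e-02, -9.51304375e-01,
         3.79025354e-01],
       [ 0.00000000e+00,  0.00000000e+00,  0.00000000e+00,
         1.00000000e+00]])}
```

```bash
python3 -m crank '[[-0.0388,-0.0212,-0.006,0,-1],[-0.0388,-0.0212,-0.006,0,-1],[-0.0388,-0.0212,-0.006,0,-1],[-0.0388,-0.0212,-0.006,0,-1],[-0.0388,-0.0212,-0.006,0,-1],[-0.0388,-0.0212,-0.006,0,-1],[-0.0388,-0.0212,-0.006,0,-1],[-0.0388,-0.0212,-0.006,0,-1]]' 60; python3 -m crank '[[-0.0304,-0.0487,0,0,-1],[-0.0304,-0.0487,0,0,-1],[-0.0304,-0.0487,0,0,-1],[-0.0304,-0.0487,0,0,-1],[-0.0304,-0.0487,0,0,-1],[-0.0304,-0.0487,0,0,-1],[-0.0304,-0.0487,0,0,-1],[-0.0304,-0.0487,0,0,-1]]'; python3 -m crank '[[0,0,0,-0.14,-1],[0,0,0,-0.14,-1],[0,0,0,-0.145,-1],[0,0,0,0,-1],[0,0,0,0,-1]]'
python3 - <<'E'
from h import *
o=arm.get_obs();print(o['clock'],o['position'],o['eef_rot'])
i=camera_info('wrist');np.save('wi.npy',i,allow_pickle=True);im=snapshot('wrist');cv2.imwrite('pics/w1.png',im[:,:,::-1])
print(proj('wrist',[.534,-.1405,.141]),look_for('car_key','wrist')[:2])
E
```

```text
clock: 1.6
position: [0.4127, 0.3007, 0.2796]
eef_rot: [[-0.96, 0.281, 0.0], [0.281, 0.96, 0.0], [-0.0, 0.0, -1.0]]
wrist_force: [-0.4, 1.1, -0.7]
opening: 1.002
gripper_force: 0.0
clock: 2.6
position: [0.536, -0.1423, 0.2795]
eef_rot: [[-0.96, 0.281, 0.0], [0.281, 0.96, 0.0], [-0.0, 0.0, -1.0]]
wrist_force: [0.4, 1.7, -0.6]
opening: 0.997
gripper_force: 0.0
clock: 3.22
position: [0.5357, -0.1404, 0.2793]
eef_rot: [[-0.991, -0.136, -0.0], [-0.136, 0.991, -0.0], [0.0, -0.0, -1.0]]
wrist_force: [0.3, -0.4, -0.0]
opening: 1.0
gripper_force: 0.0
3.225 [ 0.53568897 -0.14044341  0.27934954] [[-9.90670943e-01 -1.36275757e-01 -3.74448959e-05]
 [-1.36275752e-01  9.90670937e-01 -1.15445558e-04]
 [ 5.28280009e-05 -1.09265728e-04 -9.99999993e-01]]
[324.39306248 180.38710032] [{'centre': [270.5, 359.3], 'score': 0.97}, {'centre': [172.7, 322.2], 'score': 0.85}]
```

View pics/w1.png

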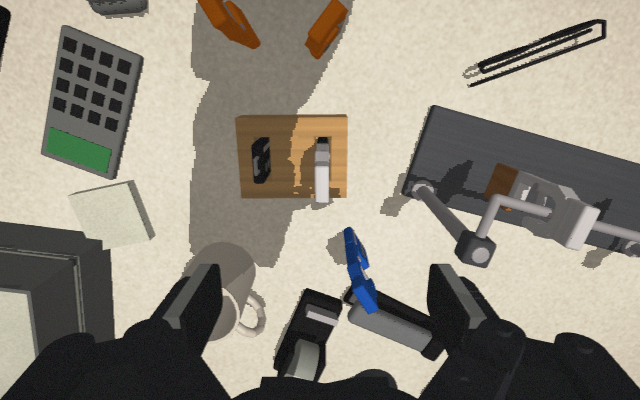

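```bash
python3 - <<'E'
import cv2
a=cv2.imread('pics/w1.png')[125:215,230:355]
cv2.imwrite('pics/w1c.png',cv2.resize(a,None,fx=6,fy=6,interpolation=cv2.INTER_CUBIC))
E
```

```text
(no output)
```

View pics/w1c.png

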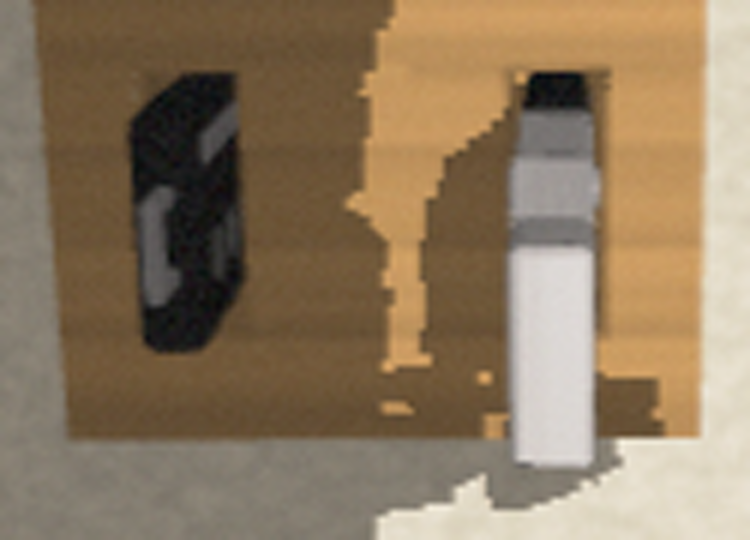

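The top face is centred at r184 c322 in the wrist image. I'll use projection to check which side the nose is on and to work out the correction.

```bash
python3 - <<'E'
from h import *
i=np.load('wi.npy',allow_pickle=True).item()
c=ray('wrist',321.7,183.8,.141,i);print('key top',c, 'top cam was .5343 -.1405')
yaw=np.radians(7.9);R=np.array([[np.cos(yaw),-np.sin(yaw)],[np.sin(yaw),np.cos(yaw)]])
def P(cam,x,z,y,s,i=None):
    return proj(cam,np.r_[c[:2]+s*(R@[x,y]),.006+z],i)
k=lambda q:np.round((q-[229.6,124.6])*6).tolist()
for n,x,z in [('topedge',-.016,.135),('spinetop',-.020,.100),('spinebot',-.020,.046),('fobtop',-.021,.046),('fob caddy',-.021,.030)]:print(n,k(P('wrist',x/1000*1000,z,0,1,i)))
print('alt: nose on -x');
for n,x,z in [('nosetip',.0155,.080),('noseout',.020,.100),('footend',.021,.055),('footbot',.021,.046)]:print(n,k(P('wrist',x,z,0,-1,i)))
a=cv2.imread('pics/scene0.png');rows=[]
poly=[(-21,0),(-21,46),(-20,46),(-20,120),(-16,135),(16,135),(20,120),(20,85),(15.5,80),(11,85),(11,100),(0,111),(-11,100),(-11,55),(21,55),(21,46),(21,0)]
for s in (0,1,-1):
    b=cv2.resize(a[200:260,245:300],None,fx=7,fy=7,interpolation=cv2.INTER_CUBIC)
    if s:
        pts=np.array([(P('scene',x/1e3,z/1e3,-.006*s,s)-[244.5,199.5])*7 for x,z in poly[1:-1]]).astype(int)
        cv2.polylines(b,[pts],True,(0,0,255),1)
    rows.append(b[:, :260])
cv2.imwrite('pics/hyp.png',np.hstack(rows))
E
```

```text
key top [ 0.5371395  -0.14233613  0.141     ] top cam was .5343 -.1405
topedge [552.0, 240.0]
spinetop [554.0, 162.0]
spinebot [556.0, 104.0]
fobtop [556.0, 98.0]
fob caddy [556.0, 84.0]
alt: nose on -x
nosetip [555.0, 167.0]
noseout [554.0, 162.0]
footend [555.0, 106.0]
footbot [556.0, 98.0]
```

View pics/hyp.png

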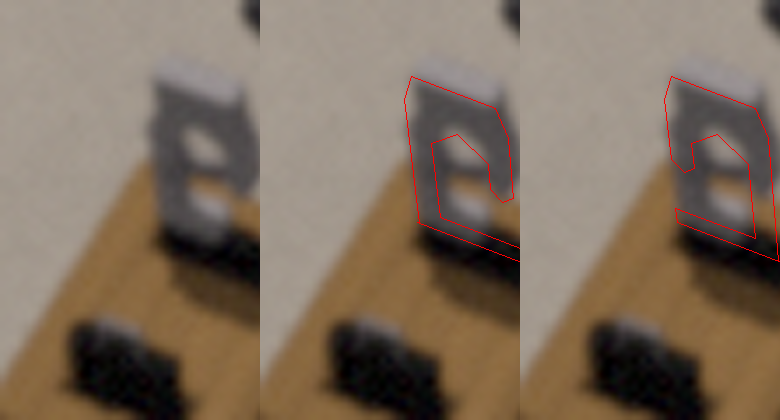

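The nose is on the +x side: the overlay for that hypothesis (middle) matches the picture. Descending to grip.

```bash
python3 -m crank '[[-0.0006,-0.0015,0.04,0,-1],[0,0,0.04,0,-1],[0,0,0.04,0,-1],[0,0,0.03,0,-1],[0,0,0.008,0,-1],[0,0,0,0,-1]]' 60; python3 -m crank '[[0,0,0,0,1],[0,0,0,0,1],[0,0,0,0,1],[0,0,0,0,1],[0,0,0,0,1],[0,0,0,0,1],[0,0,0,0,1],[0,0,0,0,1]]' 60
```

```text
clock: 4.08
position: [0.5367, -0.1418, 0.1218]
eef_rot: [[-0.99, -0.139, 0.0], [-0.139, 0.99, -0.0], [-0.0, -0.0, -1.0]]
wrist_force: [0.1, -0.8, 0.5]
opening: 0.997
gripper_force: 0.0
clock: 5.08
position: [0.5367, -0.142, 0.1217]
eef_rot: [[-0.99, -0.14, 0.001], [-0.14, 0.99, -0.0], [-0.0, -0.001, -1.0]]
wrist_force: [-0.8, 0.2, 6.2]
opening: 0.123
gripper_force: 59.3
```

```bash
python3 -m crank '[[0,0,-0.01,0,1],[0,0,-0.015,0,1],[0,0,-0.02,0,1],[0,0,-0.025,0,1],[0,0,-0.025,0,1],[0,0,-0.01,0,1],[0,0,0,0,1],[0,0,0,0,1]]' 60
python3 - <<'E'
from h import *
b=np.array([.4575,.133])  # ~80 mm before bar
o=arm.get_obs();d=np.r_[b-o['position'][:2],0]
print(o['position'],o['opening'],tool(d))
E
```

```text
clock: 6.08
position: [0.5362, -0.1417, 0.2256]
eef_rot: [[-0.99, -0.14, -0.001], [-0.14, 0.99, 0.0], [0.001, 0.0, -1.0]]
wrist_force: [0.3, -0.3, -2.7]
opening: 0.127
gripper_force: 58.7
[ 0.53619538 -0.14173804  0.22559521] 0.1265413775565844 [3.95121135e-02 2.83041914e-01 1.44358706e-04]
```

```bash
python3 -m crank '[[0.02,0,0,0,1],[0.035,0,0,0,1],[0.03,0,0,0,1],[-0.0065,0.02,0,0,1],[-0.0065,0.04,0,0,1],[-0.0065,0.05,0,0,1],[-0.0065,0.05,0,0,1],[-0.0065,0.05,0,0,1]]' 60;python3 -m crank '[[-0.0065,0.045,0,0,1],[-0.0065,0.028,0,0.05,1],[0,0,0,0.08,1],[0,0,0,0.08,1],[0,0,0,0.057,1],[0,0,0,0,1],[0,0,0,0,1]]'
python3 - <<'E'
from h import *
o=arm.get_obs();print(o['clock'],o['position'],o['eef_rot'])
i=camera_info('wrist');np.save('wi.npy',i,allow_pickle=True);im=snapshot('wrist');cv2.imwrite('pics/w2.png',im[:,:,::-1])
E
```

```text
clock: 7.08
position: [0.4548, 0.0603, 0.2258]
eef_rot: [[-0.99, -0.14, -0.001], [-0.14, 0.99, -0.0], [0.001, -0.0, -1.0]]
wrist_force: [-0.5, -0.1, -1.4]
opening: 0.126
gripper_force: 58.7
clock: 7.95
position: [0.4578, 0.1329, 0.226]
eef_rot: [[-0.992, 0.125, -0.001], [0.125, 0.992, -0.0], [0.001, -0.0, -1.0]]
wrist_force: [-1.0, -0.2, -1.8]
opening: 0.125
gripper_force: 58.8
7.95 [0.45775089 0.13285388 0.22600978] [[-9.92140928e-01  1.25124190e-01 -5.61601314e-04]
 [ 1.25124364e-01  9.92141024e-01 -2.85947295e-04]
 [ 5.21408779e-04 -3.53970021e-04 -9.99999801e-01]]
```

View pics/w2.png

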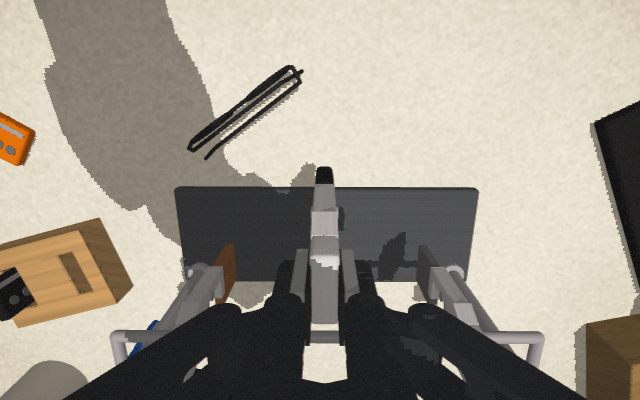

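The foot's front edge runs level in the image from r188 c177 to r188 c478. The bar shows beyond the hook at about r337 c325, with the hanging keys on either side at c215 and c440. Measuring these.

```bash
python3 - <<'E'
from h import *
i=np.load('wi.npy',allow_pickle=True).item();im=cv2.imread('pics/w2.png')
g=cv2.cvtColor(im,6).astype(int)
print(g[318:352,324].tolist());print(g[318:352,308].tolist());print(g[318:352,340].tolist())
for c in (200,270,420,460):
    p=g[150:220,c];print(c,150+np.argmin(np.diff(p)),end=' ')
for r in (200,220,235):
    d=np.diff(g[r]);print('row',r,150+np.argmin(d[150:220]),440+np.argmax(d[440:500]))
L=ray('wrist',177,187.5,.014,i);R=ray('wrist',478,187.5,.014,i);print('foot front',L,R,np.linalg.norm(L-R))
m=(L+R)/2;t=(R-L)/np.linalg.norm(R-L);n=np.array([t[1],-t[0],0]);print('yaw',np.degrees(np.arctan2(n[1],n[0])),'bar mid',m+.055*n)
for r in (331,337,343):print(r,ray('wrist',325,r,.172,i))
# top face of the held key: z
tz=arm.get_obs()['position'][2]+.135-.1157
print('top z',tz,[ray('wrist',324,r,tz,i)[:2] for r in (265,322)])
E
python3 - <<'E'
import cv2
a=cv2.imread('pics/w2.png')[230:350,270:380]
cv2.imwrite('pics/w2c.png',cv2.resize(a,None,fx=5,fy=5,interpolation=cv2.INTER_CUBIC))
E
```

```text
[125, 123, 123, 122, 123, 119, 197, 219, 223, 227, 228, 227, 160, 86, 87, 87, 88, 92, 98, 103, 104, 100, 98, 95, 96, 167, 232, 232, 229, 227, 226, 226, 224, 222]
[33, 35, 31, 35, 31, 34, 33, 37, 33, 35, 30, 35, 33, 34, 35, 36, 31, 32, 30, 29, 29, 32, 30, 34, 29, 34, 31, 59, 229, 229, 222, 219, 220, 226]
[32, 34, 31, 29, 33, 34, 34, 29, 32, 31, 32, 29, 34, 35, 32, 32, 31, 33, 35, 32, 34, 29, 29, 25, 34, 22, 31, 55, 234, 232, 232, 227, 222, 218]
200 186 270 184 420 186 460 186 row 200 174 477
row 220 152 474
row 235 163 472
foot front [ 0.46442117 -0.02130157  0.014     ] [0.50320102 0.28778947 0.014     ] 0.31151428319982644
yaw -7.151201096985122 bar mid [0.53838325 0.1263971  0.014     ]
331 [0.53515988 0.12387564 0.172     ]
337 [0.53987662 0.12328721 0.172     ]
343 [0.54465253 0.1226914  0.172     ]
top z 0.2453926928833419 [array([0.44702398, 0.13432108]), array([0.47288058, 0.13107272])]
```

View pics/w2c.png

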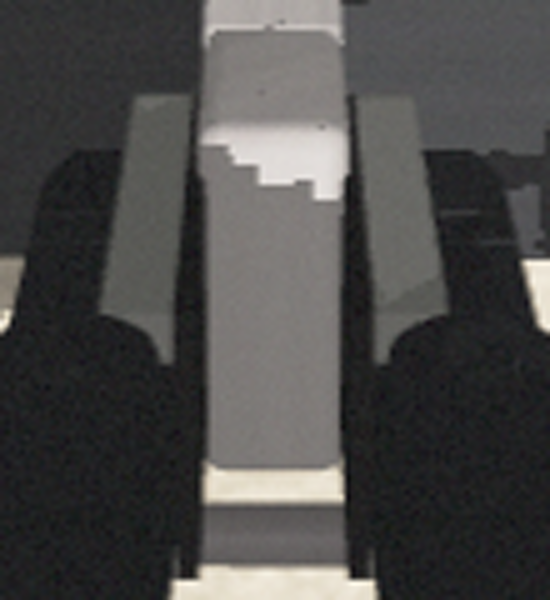

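```bash
python3 -m crank '[[0,0,0.004,0,1],[-0.015,0,0,0,1],[-0.02,0,0,0,1],[-0.02,0,0,0,1],[-0.015,0,0,0,1],[-0.008,0,0,0,1],[-0.0032,0,0,0,1],[0,0,0,0,1]]'
python3 - <<'E'
from h import *
i=camera_info('wrist');im=snapshot('wrist');cv2.imwrite('pics/w3.png',im[:,:,::-1])
s=snapshot('scene');cv2.imwrite('pics/s3.png',s[:,:,::-1])
b=np.uint8(255*(s[90:220,265:395,::-1]/255.)**.7);w=im[180:400,130:530,::-1]
b=cv2.resize(b,None,fx=4,fy=4,interpolation=cv2.INTER_CUBIC)
cv2.imwrite('pics/s3c.png',b)
E
```

```text
clock: 9.0
position: [0.5382, 0.1227, 0.2222]
eef_rot: [[-0.992, 0.126, -0.0], [0.126, 0.992, -0.0], [0.0, -0.0, -1.0]]
wrist_force: [-0.4, -0.2, -0.8]
opening: 0.126
gripper_force: 58.8
```

View pics/s3c.png

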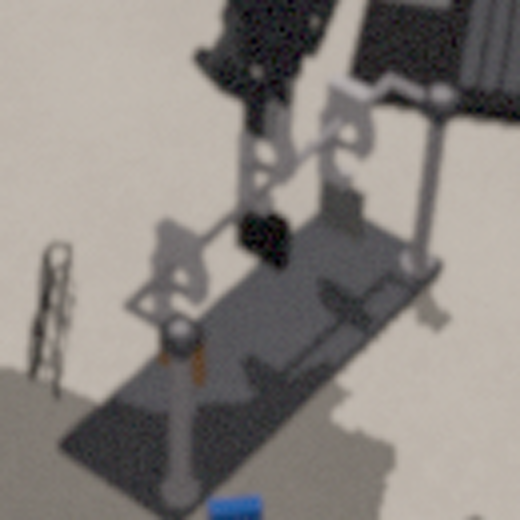

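The bar lies in the hook's mouth below the nose (crop about r190 c265). Next I'll press down slowly while watching the force.

```bash
python3 -m crank '[[0,0,0.003,0,1],[0,0,0.003,0,1],[0,0,0.003,0,1],[0,0,0.002,0,1],[0,0,0.002,0,1],[0,0,0.001,0,1],[0,0,0,0,1]]'
```

```text
clock: 9.98
position: [0.5386, 0.1226, 0.2086]
eef_rot: [[-0.992, 0.127, 0.001], [0.127, 0.992, -0.0], [-0.001, 0.0, -1.0]]
wrist_force: [-1.0, -0.7, 5.9]
opening: 0.13
gripper_force: 59.8
```

```bash
python3 -m crank '[[0,0,0.001,0,1],[0,0,0.001,0,1],[0,0,0.001,0,1],[0,0,0.001,0,1]]'
```

```text
clock: 10.48
position: [0.5386, 0.1228, 0.2047]
eef_rot: [[-0.992, 0.126, 0.001], [0.126, 0.992, 0.0], [-0.001, 0.0, -1.0]]
wrist_force: [-1.7, 0.4, 6.8]
opening: 0.125
gripper_force: 60.0
```

```bash
python3 -m crank '[[0,0,0.001,0,1],[0,0,0.0015,0,1],[0,0,0.0015,0,1],[0,0,0.0015,0,1],[0,0,0.0015,0,1]]'
```

```text
clock: 11.1
position: [0.5382, 0.1227, 0.1973]
eef_rot: [[-0.992, 0.126, -0.0], [0.126, 0.992, 0.0], [0.0, 0.0, -1.0]]
wrist_force: [-3.8, 0.4, 3.7]
opening: 0.124
gripper_force: 59.7
```

```bash
python3 -m crank '[[0,0,0.0015,0,1],[0,0,0.0015,0,1],[0,0,0.0015,0,1],[0,0,0.0015,0,1]]'
```

```text
clock: 11.6
position: [0.5384, 0.1226, 0.1911]
eef_rot: [[-0.992, 0.126, -0.0], [0.126, 0.992, -0.0], [0.0, -0.0, -1.0]]
wrist_force: [-3.7, 0.6, 3.2]
opening: 0.124
gripper_force: 59.5
```

```bash
python3 -m crank '[[0,0,0.001,0,1],[0,0,0.001,0,1],[0,0,0.001,0,1],[0,0,0,0,1]]'
```

```text
clock: 12.1
position: [0.5382, 0.1226, 0.1881]
eef_rot: [[-0.992, 0.126, -0.001], [0.126, 0.992, -0.0], [0.001, -0.0, -1.0]]
wrist_force: [-4.6, 1.0, -0.8]
opening: 0.122
gripper_force: 59.1
```

```bash
python3 -m crank '[[0,0,0.001,0,1],[0,0,0.001,0,1],[0,0,0.001,0,1],[0,0,0,0,1]]'
```

```text
clock: 12.6
position: [0.5389, 0.1226, 0.1853]
eef_rot: [[-0.992, 0.127, 0.001], [0.127, 0.992, -0.0], [-0.001, 0.0, -1.0]]
wrist_force: [0.7, -0.4, -1.6]
opening: 0.126
gripper_force: 58.8
```

```bash
python3 -m crank '[[0,0,0.001,0,1],[0,0,0.0005,0,1],[0,0,0,0,1]]'
```

```text
clock: 12.98
position: [0.5385, 0.1226, 0.1838]
eef_rot: [[-0.992, 0.127, 0.0], [0.127, 0.992, -0.0], [-0.0, -0.0, -1.0]]
wrist_force: [-0.1, 0.3, -1.4]
opening: 0.124
gripper_force: 58.8
```

```bash
python3 -m crank '[[0,0,0.0005,0,1],[0,0,0.0005,0,1],[0,0,0.0005,0,1],[0,0,0,0,1]]'
```

```text
clock: 13.48
position: [0.5384, 0.1226, 0.1823]
eef_rot: [[-0.992, 0.127, -0.0], [0.127, 0.992, -0.0], [0.0, -0.0, -1.0]]
wrist_force: [0.3, 0.6, -1.9]
opening: 0.126
gripper_force: 58.8
```

```bash
python3 -m crank '[[0,0,0.0005,0,1],[0,0,0.0005,0,1],[0,0,0,0,1]]'
```

```text
clock: 13.85
position: [0.5384, 0.1226, 0.1813]
eef_rot: [[-0.992, 0.127, -0.0], [0.127, 0.992, -0.0], [0.0, -0.0, -1.0]]
wrist_force: [-0.3, -0.0, -1.6]
opening: 0.123
gripper_force: 58.8
```

```bash
python3 -m crank '[[0,0,-0.002,0,1],[0,0,-0.003,0,1],[0,0,-0.004,0,1],[0,0,-0.003,0,1],[0,0,-0.002,0,1],[0,0,-0.001,0,1],[0,0,0,0,1]]'
```

```text
clock: 14.72
position: [0.5384, 0.1226, 0.1963]
eef_rot: [[-0.992, 0.127, -0.0], [0.127, 0.992, -0.0], [0.0, -0.0, -1.0]]
wrist_force: [0.2, 0.3, -0.6]
opening: 0.124
gripper_force: 58.8
```

```bash
python3 -m crank '[[0,0,-0.001,0,1],[0,0,-0.001,0,1],[0,0,0,0,1]]'
```

```text
clock: 15.1
position: [0.5384, 0.1226, 0.1983]
eef_rot: [[-0.992, 0.126, 0.0], [0.126, 0.992, -0.0], [-0.0, -0.0, -1.0]]
wrist_force: [0.2, -0.1, -1.6]
opening: 0.125
gripper_force: 58.8
```

```bash
python3 -m crank '[[0,0,-0.0005,0,1],[0,0,-0.0005,0,1],[0,0,0,0,1]]'
```

```text
clock: 15.48
position: [0.5384, 0.1226, 0.1993]
eef_rot: [[-0.992, 0.127, -0.0], [0.127, 0.992, -0.0], [0.0, -0.0, -1.0]]
wrist_force: [-0.6, 0.4, -1.8]
opening: 0.124
gripper_force: 58.8
```

```bash
python3 -m crank '[[0,0,-0.0005,0,1],[0,0,-0.0005,0,1],[0,0,0,0,1]]'
```

```text
clock: 15.85
position: [0.5383, 0.1226, 0.2001]
eef_rot: [[-0.992, 0.126, -0.0], [0.126, 0.992, -0.0], [0.0, -0.0, -1.0]]
wrist_force: [1.0, 0.3, -7.9]
opening: 0.125
gripper_force: 58.4
```

```bash
python3 -m crank '[[0,0,-0.0003,0,1],[0,0,-0.0003,0,1],[0,0,0,0,1]]'
```

```text
clock: 16.23
position: [0.5383, 0.1226, 0.2007]
eef_rot: [[-0.992, 0.126, -0.0], [0.126, 0.992, -0.0], [0.0, -0.0, -1.0]]
wrist_force: [-0.0, 0.4, -12.3]
opening: 0.121
gripper_force: 58.3
```

```bash
python3 -m crank '[[0,0,-0.0003,0,1],[0,0,-0.0002,0,1],[0,0,0,0,1]]'
```

```text
clock: 16.6
position: [0.5383, 0.1226, 0.2013]
eef_rot: [[-0.992, 0.126, -0.0], [0.126, 0.992, -0.0], [0.0, -0.0, -1.0]]
wrist_force: [0.7, 0.7, -16.3]
opening: 0.125
gripper_force: 58.3
```

The gate holds, with about 14 N of pull on it. Now letting the key down to its seat.

```bash
python3 -m crank '[[0,0,0.002,0,1],[0,0,0.004,0,1],[0,0,0.004,0,1],[0,0,0.004,0,1],[0,0,0.003,0,1],[0,0,0.002,0,1],[0,0,0.001,0,1],[0,0,0,0,1]]'
```

```text
clock: 17.6
position: [0.5384, 0.1226, 0.1814]
eef_rot: [[-0.992, 0.126, 0.0], [0.126, 0.992, -0.0], [-0.0, -0.0, -1.0]]
wrist_force: [-0.3, 0.3, -1.5]
opening: 0.126
gripper_force: 60.1
```

```bash
python3 -m crank '[[0,0,0.0003,0,1],[0,0,0.0003,0,1],[0,0,0,0,1]]'
```

```text
clock: 17.98
position: [0.5384, 0.1226, 0.1808]
eef_rot: [[-0.992, 0.126, 0.0], [0.126, 0.992, -0.0], [-0.0, -0.0, -1.0]]
wrist_force: [-0.8, 0.8, -2.6]
opening: 0.125
gripper_force: 60.1
```

```bash
python3 -m crank '[[0,0,0.0003,0,1],[0,0,0.0003,0,1],[0,0,0,0,1]]'
```

```text
clock: 18.35
position: [0.5384, 0.1226, 0.1802]
eef_rot: [[-0.992, 0.127, -0.0], [0.127, 0.992, -0.0], [0.0, -0.0, -1.0]]
wrist_force: [-0.3, -0.1, -0.5]
opening: 0.125
gripper_force: 60.3
```

```bash
python3 -m crank '[[0,0,0.0003,0,1],[0,0,0.0002,0,1],[0,0,0,0,1]]'
```

```text
clock: 18.73
position: [0.5385, 0.1226, 0.1798]
eef_rot: [[-0.992, 0.126, 0.0], [0.126, 0.992, -0.0], [-0.0, -0.0, -1.0]]
wrist_force: [-0.3, -0.7, 2.5]
opening: 0.124
gripper_force: 60.7
```

```bash
python3 -m crank '[[0,0,0,0,1],[0,0,0,0,0.7],[0,0,0,0,0.6],[0,0,0,0,0.4],[0,0,0,0,0.2],[0,0,0,0,0.1],[0,0,0,0,0.1],[0,0,0,0,0.1]]' 20
python3 - <<'E'
from h import *
im=snapshot('wrist');s=snapshot('scene')
b=np.uint8(255*(s[90:190,275:385,::-1]/255.)**.7)
b=cv2.resize(b,None,fx=3.5,fy=3.5,interpolation=cv2.INTER_CUBIC);w=im[150:,115:525,::-1]
c=np.zeros((350,800,3),np.uint8);c[:350,:385]=b;c[:250,388:798]=w;cv2.imwrite('pics/f1.png',c)
E
```

```text
clock: 19.73
position: [0.5384, 0.1226, 0.1797]
eef_rot: [[-0.992, 0.126, -0.0], [0.126, 0.992, -0.0], [0.0, -0.0, -1.0]]
wrist_force: [-0.3, -0.2, 0.2]
opening: 0.452
gripper_force: 0.0
```

View pics/f1.png

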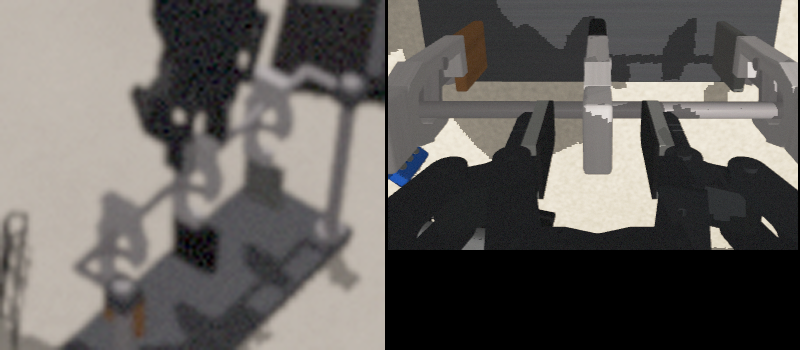

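The key hangs upright from the bar, midway between the other two keys and clear of the open fingers. I'll withdraw upward.

```bash
python3 -m crank '[[0,0,-0.01,0,0.1],[0,0,-0.02,0,0.1],[0,0,-0.03,0,0.1],[0,0,-0.04,0,0.1],[0,0,-0.03,0,0.1],[0,0,0,0,0.1],[0,0,0,0,0.1],[0,0,0,0,0.1]]'; python3 -m crank '[[0,0,0,0,0.1],[0,0,0,0,0.1],[0,0,0,0,0.1],[0,0,0,0,0.1],[0,0,0,0,0.1],[0,0,0,0,0.1],[0,0,0,0,0.1],[0,0,0,0,0.1]]'
python3 - <<'E'
from h import *
a=snapshot('wrist').astype(int)
for _ in range(6): b=snapshot('wrist').astype(int)
print('motion',np.abs(a-b).max(2)[100:300,150:500].mean(), look_for('car_key','wrist')[:3])
cv2.imwrite('pics/f2.png',b[:,:,::-1].astype(np.uint8))
E
```

```text
clock: 20.82
position: [0.5382, 0.1226, 0.3091]
eef_rot: [[-0.992, 0.126, -0.001], [0.126, 0.992, -0.0], [0.001, -0.001, -1.0]]
wrist_force: [0.4, -0.7, 0.4]
opening: 0.448
gripper_force: 0.0
clock: 21.82
position: [0.5384, 0.1226, 0.3097]
eef_rot: [[-0.992, 0.126, -0.0], [0.126, 0.992, -0.0], [0.0, -0.0, -1.0]]
wrist_force: [0.3, -0.1, -0.0]
opening: 0.454
gripper_force: 0.0
motion 2.592214285714286 [{'centre': [180.1, 322.7], 'score': 0.89}, {'centre': [50.0, 40.1], 'score': 0.86}, {'centre': [270.6, 155.4], 'score': 0.78}]
```

View pics/f2.png

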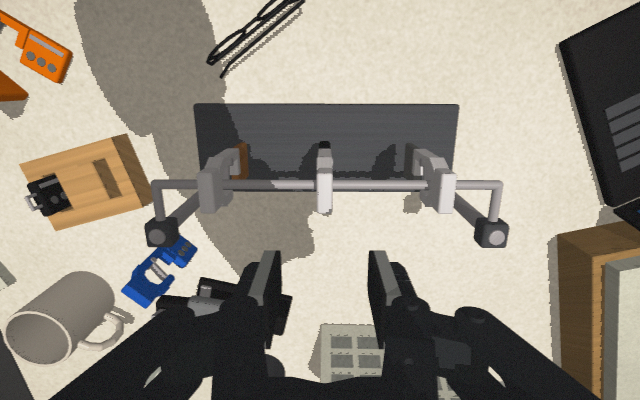

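The key hangs still at r180 c323 on the bar, and nothing else has moved. Handing in.

```bash
python3 -c "
from rig import workorder;print(workorder.close_job())"
```

```text
the job is handed in; nothing more can be done
None
```

The pool-car key is clipped onto the bar midway between the other two keys and hangs still. Its gate held about 14 N when I drew the hook up, and the job was handed in at about 22 s; no verdict came back.

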